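# Seat a vial's push cap with the bench capping press

### The arm

A 6-joint arm with a two-finger parallel gripper is mounted at the origin on the work surface; the furniture and walls round the work are solid. World frame = base frame: x ahead of the robot, y to its left, z up, the work surface at z = 0. Lengths are in m, angles in rad, forces in N, time in s.
With the tool pointing down it reaches from about 0.375 to 0.9 m from the base axis. Payload 3.1 kg.
Tool frame: the origin (TCP) lies midway between the tips of the shut fingers; the grasp point (between the pads) lies 19 mm behind it; x points along the fingers, z is the direction in which the jaws open and shut, and the axes are right-handed (so a half turn about x gives the same grasp; the last joint's range is limited). The gripper opens to 87 mm and grips with 3 to 60 N. Pads are 19 mm wide; open, the fingers measure 117 mm over their backs; the gripper's body (75 mm by 190 mm) begins 51 mm behind the grasp point.
Start: joints at [1.002, 0.527, 1.433, -0, 1.181, -0.178], TCP at [0.237, 0.578, 0.223] pointing down, gripper open.
Joint ranges: [-3.08, 3.08], [-0.75, 2.2], [0.22, 2.44], [-1.43, 4.57], [0, 2.65], [-2.85, 2.85]. Speed limits (rad/s): [2.79, 2.79, 3.14, 3.14, 3.14, 3.14].

### API

Orientations are given as a unit quaternion [x, y, z, w].
In Python, from rig import robot, optics, workorder gives the robot as it stands.
- The arm moves only by the tool arm_command, never from a script. Its argument "plan" is a list of rows, each a list of 7 numbers: the shift along the tool's x, y, z in cm, then the turn, a rotation vector about the tool's x, y, z in rad, then the finger opening in cm, from 0 to 8.7. In form: [[x, y, z, ax, ay, az, gripper], ...]. A call has 1 to 12 rows; each row shifts and turns the pose as measured when the row begins, along the tool's axes as they then stand; what a row does not reach is not made up. A row lasts 1/8 s, in which the tool goes at most 62.5 mm and 10.7 degrees, less where a joint would pass 70% of its speed; a pose out of reach is approached as far as the arm can. A call with a gripper value outside its range is refused whole. The fingers move at their own pace and stop on an object; "grip_force" is the grip in N (left out, the last holds). Time passes only in rows, so rows that do not move let the fingers close. It gives the time, the measured TCP pose, the force and the opening at its end, in the units of the state.
- robot.get_obs(): the state, without advancing time (a new reading comes with each control period).
- optics.camera(name): name is "scene" or "top" or "wrist"; returns (picture, depth): 420x560x3 uint8, blue, green, red; 420x560 float32, m along the optical axis (not along the pixel's ray), 0 where there is no reading.
- optics.camera_info(name): a dict with "mtx" (3x3 intrinsics, pixels), "k1" (the pictures are not rectified: a ray, as slopes to the right and down, at radius r is drawn at 1 + k1 r^2 times it, then the intrinsics apply), "position" and "rotation" of the camera in the world; the wrist camera has in their place "tool_from_camera" (4x4, takes a point from camera to tool coordinates, whose origin is the TCP and whose axes are the tool frame's). Camera axes: x right, y down, z forward; pixel columns grow to the right and rows downward; lengths in m; the calibration is good to about 2 mm. A picture is of the moment at which its call begins: read the wrist's pose just before it. camera_info takes no time and is no camera call.
- workorder.hand_in(): hands the job in, once; it reports no verdict.
The state is a dict: "time": time; "q": joint angles; "joint_velocities": joint speeds; "joint_torque": joint torques, N m; "position": TCP position; "tool_rot": TCP orientation; "ft_force": force on the tool from outside, world axes, zero at the start; "moment": the same for the moment, N m; "grip_width": finger opening in m.
Only numpy, scipy, OpenCV 4.12 (cv2) and the standard library are available. Lean on these libraries where they do the work, as an engineer would, in place of code of your own. Each camera call takes 0.05 s, during which the arm holds its last target. There are 200 camera calls.

### The job

Two small capping presses stand on the bench; one has a vial in its nest, the other is empty. Press the plunger of the press that holds the vial all the way down to its stop, so that the vial's push cap is driven home, then let the plunger spring back up. Do not work the empty press.

Things in the scene. Friction and masses are not known exactly. Their poses are not given: they have to be found in the camera images.
- plunger_top (a point): Top centre of the plunger head of the press holding the vial (amber, 25 mm wide, white cap): a black palm knob 45 mm across, top 166 mm above the bench at rest, 148 mm at the stop; the press's highest part. It moves with the plunger. Grey base 104 x 88 x 14 mm, fixed; steel column 34 mm from the plunger axis along the point's x, 134 mm high. z is up.
- plunger (a joint): Travel of that plunger straight down, in m: 0 at rest (up), 0.018 at the stop. A spring returns it: about 3 N starts it moving, 8 N holds it at the stop. The ram meets the vial's cap at 0.012 to 0.0135; pushing the cap home takes 4 N more.
- cap (a joint): Travel of the push cap down onto the vial, in m: about 0 to 0.0015 at the start (standing proud), 0.006 fully home, where it stays by friction. Only the ram under the plunger reaches it.
- spare_plunger (a joint): Travel of the plunger of the other, identical press with the empty nest, in m: 0 up, 0.018 at the stop. To be left up.
Things that resemble listed ones, but are neither listed nor needed, are in the scene too. What is shaped like the part that bears plunger_top but yellow is not meant.

How it is judged:
On the way:
1. the plunger over the vial is pressed down to its stop (value of joint plunger above 0.016 m), for 0.1 s.
At the end, for the whole second after the job is handed in: The vial's cap is home (pushed at least 3.8 of its 6 mm), its plunger has sprung back up (within 2 mm of rest) and the empty press's plunger is up (within 2 mm) (value of joint cap above 0.0038 m and value of joint each of plunger, spare_plunger below 0.002 m); the robot touches nothing.
It fails at once if the plunger of the empty press is pressed more than 5 mm (value of joint spare_plunger above 0.005 m).
It also fails if it takes over 26 s, if anything falls off the work surface, if the arm or the gripper's body presses on something with over 40 N, if the wrist force passes 120 N, or if a joint passes its speed limit or range.

## Working session

There is one attempt and no reset: what is moved stays moved. The work goes in short steps, Python scripts to look and compute and a tool call to move; the robot and the scene stay as the last step left them, time stands still between calls to the robot, and variables do not carry over. Pictures are saved under pics/ and viewed, about 8 in all and at most 12, crops included, and the job is handed in when it is done.

Besides the shell and the picture viewer there is one more tool, called as a command line: name --pt "numbers of a row" for each row, then --argument value for the rest. arm_command: Moves the arm, as the interface text tells. Its arguments: {"type":"object","properties":{"plan":{"type":"array"},"grip_force":{"type":"number"}},"required":["plan"]}

```bash
mkdir -p pics
cat > h.py <<'E'
import numpy as np, cv2
from rig import robot, optics, workorder
from scipy.spatial.transform import Rotation as R
def world(name, d, uv=None, obs=None):
    """point map (HxWx3) in world"""
    ci=optics.camera_info(name); K=np.array(ci["mtx"],float); h,w=d.shape
    u,v=np.meshgrid(np.arange(w),np.arange(h))
    p=np.stack([u,v],-1).reshape(-1,1,2).astype(np.float64)
    n=cv2.undistortPoints(p,K,np.array([ci["k1"],0,0,0.])).reshape(h,w,2)
    P=np.dstack([n*d[...,None],d])
    if "position" in ci: 
        r=np.array(ci["rotation"],float); r=r if r.shape==(3,3) else R.from_quat(r).as_matrix()
        return P@r.T+np.array(ci["position"])
    T=np.array(ci["tool_from_camera"]); P=P@T[:3,:3].T+T[:3,3]
    return P@R.from_quat(obs["tool_rot"]).as_matrix().T+np.array(obs["position"])
E
python3 - <<'E'
from h import *
o=robot.get_obs(); print(o)
for n in("scene","top"):
    p,d=optics.camera(n); cv2.imwrite(f"pics/{n}1.png",p); np.savez(f"{n}1.npz",p=p,d=d,W=world(n,d))
    print(n,optics.camera_info(n))
E
```

```text
{'time': 0.0, 'q': array([ 1.00248085e+00,  5.28458294e-01,  1.43388574e+00,  3.71417888e-05,
        1.18139737e+00, -1.78500314e-01]), 'joint_velocities': array([-0.00072039,  0.0008676 , -0.00094048, -0.00156434, -0.00170876,
        0.00069129]), 'joint_torque': array([-3.15851885e-04, -4.40031874e+01, -1.76596195e+01,  6.34408020e-02,
        5.80602069e-02, -1.50418614e-04]), 'position': array([0.2370787 , 0.57750828, 0.22158174]), 'tool_rot': array([-0.39398356,  0.58807416,  0.39339739,  0.58667217]), 'ft_force': array([-1.08375596,  0.13739026, -0.21966308]), 'moment': array([-0.00756458,  0.05777496,  0.02041181]), 'grip_width': 0.08679096825846375}
scene {'mtx': array([[420.00779075,   0.        , 275.71101506],
       [  0.        , 420.00779075, 212.67542983],
       [  0.        ,   0.        ,   1.        ]]), 'k1': 0.028967044970600538, 'position': array([ 0.10821299, -0.49034302,  0.58543671]), 'rotation': array([ 0.8585489 , -0.198602  ,  0.11373875, -0.45881863])}
top {'mtx': array([[534.44738869,   0.        , 275.85621428],
       [  0.        , 534.44738869, 204.97515487],
       [  0.        ,   0.        ,   1.        ]]), 'k1': 0.056887359677603055, 'position': array([0.32447893, 0.12188294, 1.10755291]), 'rotation': array([-0.70085969,  0.71141833, -0.02081668,  0.04739536])}
```

View pics/scene1.png

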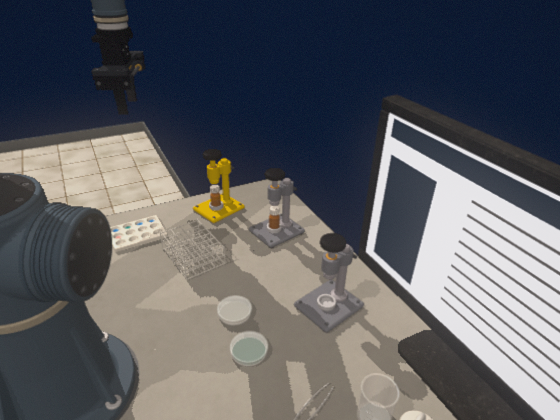

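View pics/top1.png

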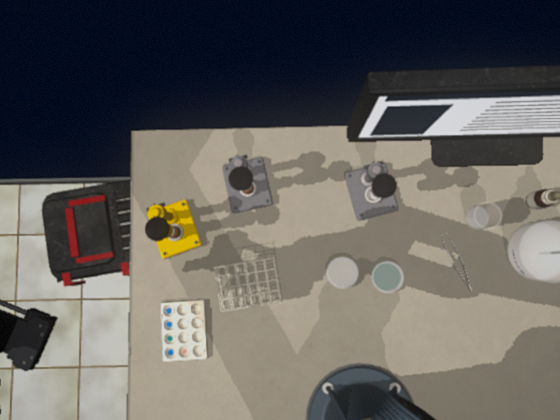

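Three presses are visible:
- Yellow, scene (215,190), top (158,228): it holds a vial, but the task excludes yellow.
- Grey, scene (277,205), top (240,178): an amber vial with a white cap sits in its nest, so this one fits.
- Grey, scene (332,280), top (383,186): the nest ring is empty, so this is the spare.

I'll confirm with an enlarged crop and measure the knobs.

Run:
```python
from h import *
s=np.load("scene1.npz"); t=np.load("top1.npz")
c=s["p"][155:330,185:375]; cv2.imwrite("pics/crop1.png",cv2.resize(c,None,fx=3.2,fy=3.2,interpolation=cv2.INTER_CUBIC))
for nm,z,boxes in(("top",t,[(215,275,140,225),(345,410,150,225),(140,205,195,265)]),("scene",s,[(245,310,160,245),(300,365,228,325)])):
  W=z["W"];d=z["d"]
  for (u0,u1,v0,v1) in boxes:
    w=W[v0:v1,u0:u1].reshape(-1,3); g=z["p"][v0:v1,u0:u1].reshape(-1,3); ok=d[v0:v1,u0:u1].ravel()>0
    k=w[ok&(w[:,2]>.155)&(w[:,2]<.18)]
    m=ok&(w[:,2]>.10)&(w[:,2]<.14); st=w[m]
    b=w[ok&(w[:,2]>.009)&(w[:,2]<.019)]
    print(nm,"knob",len(k),k.mean(0).round(4),np.percentile(k,[2,98],axis=0).round(3).tolist(),"mid",np.median(st,0).round(3))
    (cx,cy),(a,bb),ang=cv2.minAreaRect(b[:,:2].astype(np.float32)*1000); print("  base",round(cx),round(cy),round(a),round(bb),round(ang),"circle",cv2.minEnclosingCircle(k[:,:2].astype(np.float32)*1000))
# obstacles high
W=t["W"];m=(t["d"]>0)
print("bench z",np.median(W[250:330,290:320,2]))
```

```text
top knob 468 [0.4665 0.2203 0.1639] [[0.448, 0.201, 0.158], [0.486, 0.24, 0.168]] mid [0.503 0.226 0.126]
  base 475 222 104 87 12 circle ((467.0412292480469, 220.82302856445312), 22.062129974365234)
top knob 487 [ 0.4489 -0.0346  0.1639] [[0.429, -0.054, 0.158], [0.468, -0.016, 0.168]] mid [ 0.483 -0.024  0.126]
  base 458 -33 104 90 13 circle ((449.89508056640625, -35.63011169433594), 22.35287857055664)
top knob 461 [0.3772 0.3699 0.1617] [[0.357, 0.351, 0.157], [0.397, 0.389, 0.166]] mid [0.411 0.376 0.123]
  base 387 373 105 87 18 circle ((377.6954650878906, 370.5635986328125), 22.012136459350586)
scene knob 209 [0.4603 0.2123 0.163 ] [[0.443, 0.197, 0.156], [0.481, 0.235, 0.167]] mid [0.485 0.215 0.118]
  base 551 342 417 139 59 circle ((463.4383239746094, 217.6087646484375), 22.863859176635742)
scene knob 402 [ 0.4423 -0.0411  0.1631] [[0.425, -0.058, 0.156], [0.464, -0.021, 0.167]] mid [ 0.453 -0.041  0.121]
  base 507 41 297 127 61 circle ((444.6797180175781, -37.40009689331055), 21.90813446044922)
bench z -0.0007275862740858674
```

View pics/crop1.png

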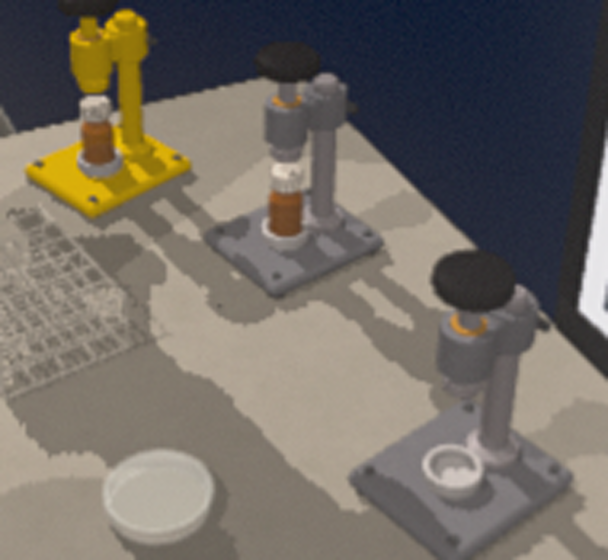

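The crop confirms it: the middle grey press (crop 285,190) holds the amber vial with the white cap. The other grey press has an empty nest at crop (452,468), and the yellow one is excluded. The target knob is at about (0.467, 0.221), top 0.166.

```bash
cat > go.py <<'E'
import sys
from h import *
o=robot.get_obs(); T=R.from_quat(o["tool_rot"]); t=np.array([float(a) for a in sys.argv[1:4]])
print("shift cm",(T.inv().apply(t-o["position"])*100).round(2)); print(T.as_matrix().round(3)); print(o["position"],o["ft_force"],o["time"])
E
python3 go.py 0.467 0.2205 0.2216
```

```text
shift cm [  0.04 -34.83 -24.29]
[[-0.001 -0.925  0.38 ]
 [-0.002  0.38   0.925]
 [-1.     0.    -0.002]]
[0.23710428 0.57757164 0.22165921] [0.08991065 0.0655926  0.8090281 ] 0.1
```

arm_command --pt "0 -2 -1.4 0 0 0 0" --pt "0 -4 -2.8 0 0 0 0" --pt "0 -4 -2.8 0 0 0 0" --pt "0 -4 -2.8 0 0 0 0" --pt "0 -4 -2.8 0 0 0 0" --pt "0 -4 -2.8 0 0 0 0" --pt "0 -4 -2.8 0 0 0 0" --pt "0 -4 -2.8 0 0 0 0" --pt "0 -2 -1.4 0 0 0 0" --pt "0 0 0 0 0 0 0" --grip_force 20

```text
time: 1.35
position: [0.4543, 0.227, 0.2205]
tool_rot: [-0.395, 0.591, 0.391, 0.585]
ft_force: [0.3, 0.6, 0.5]
grip_width: 0.0018
```

```bash
python3 go.py 0.467 0.2205 0.1800
python3 - <<'E'
from h import *
o=robot.get_obs(); p,d=optics.camera("wrist"); W=world("wrist",d,obs=o)
k=(d>0)&(W[...,2]>.158)&(W[...,2]<.172)&(np.hypot(W[...,0]-.467,W[...,1]-.2205)<.035)
q=W[k]; print(k.sum(),o["grip_width"])
if len(q): print(q.mean(0),cv2.minEnclosingCircle(q[:,:2].astype(np.float32)*1000),np.percentile(q[:,2],[50,98]))
cv2.imwrite("pics/w1.png",p)
E
```

```text
shift cm [ 4.05 -1.42 -0.07]
[[-0.003 -0.924  0.383]
 [-0.009  0.383  0.924]
 [-1.    -0.    -0.01 ]]
[0.45430882 0.22696207 0.2204927 ] [0.33137356 0.6394574  0.51671872] 1.35
1391 0.001797965431148815
[0.4537591  0.22287423 0.16405481] ((457.97821044921875, 220.4013671875), 20.847986221313477) [0.16452565 0.16672583]
```

View pics/w1.png

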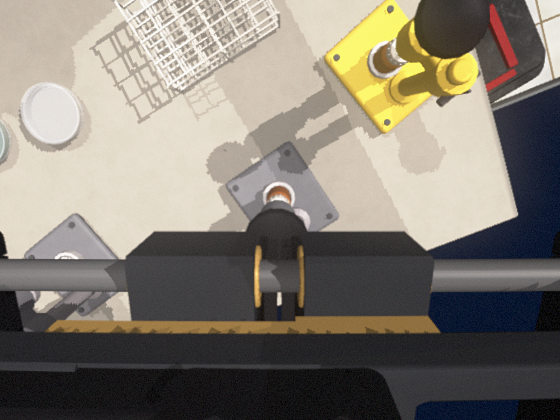

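The wrist view shows the target press below the shut fingers: knob at (278,230), amber vial at (278,193). The yellow press (430,80) and the empty one (70,265) are clear. I'll centre over the knob and descend to just above it.

arm_command --pt "0 -1.4 0 0 0 0 0" --pt "2 0 0 0 0 0 0" --pt "1.8 0 0 0 0 0 0" --pt "0 0 0 0 0 0 0"

```text
time: 1.9
position: [0.4672, 0.2237, 0.182]
tool_rot: [-0.397, 0.589, 0.392, 0.584]
ft_force: [0.4, 0.4, 0.3]
grip_width: 0.0005
```

```bash
python3 go.py 0.467 0.2205 0.1470
```

```text
shift cm [ 3.5  -0.09 -0.27]
[[-0.002 -0.926  0.377]
 [-0.009  0.377  0.926]
 [-1.    -0.002 -0.009]]
[0.46724529 0.22366483 0.18199221] [0.44590591 0.44904131 0.27881005] 1.9
```

arm_command --pt "0.5 0 -0.3 0 0 0 0" --pt "0.6 0 0 0 0 0 0" --pt "0.5 0 0 0 0 0 0" --pt "0.5 0 0 0 0 0 0"

```text
time: 2.4
position: [0.4673, 0.2217, 0.162]
tool_rot: [-0.398, 0.587, 0.393, 0.585]
ft_force: [-2.1, 0.1, 4.8]
grip_width: 0.0004
```

Contact at the expected height. Continuing the press.

arm_command --pt "0.4 0 0 0 0 0 0" --pt "0.4 0 0 0 0 0 0" --pt "0.3 0 0 0 0 0 0" --pt "0.2 0 0 0 0 0 0"

```text
time: 2.9
position: [0.4674, 0.2217, 0.1513]
tool_rot: [-0.398, 0.587, 0.392, 0.586]
ft_force: [-2.6, -0.1, 11.7]
grip_width: 0.0005
```

arm_command --pt "0.3 0 0 0 0 0 0" --pt "0.3 0 0 0 0 0 0" --pt "0.2 0 0 0 0 0 0"

```text
time: 3.28
position: [0.4674, 0.2217, 0.148]
tool_rot: [-0.399, 0.586, 0.392, 0.586]
ft_force: [-4.6, -1.6, 20.4]
grip_width: 0.0005
```

arm_command --pt "0.2 0 0 0 0 0 0" --pt "0.2 0 0 0 0 0 0" --pt "0.2 0 0 0 0 0 0"

```text
time: 3.65
position: [0.4674, 0.2217, 0.1481]
tool_rot: [-0.399, 0.585, 0.392, 0.587]
ft_force: [-3.6, -0.5, 16.7]
grip_width: 0.0006
```

It's at the hard stop: z stays at 0.148 with 17–20 N, against the 12 N needed. I'll retract, moving clear so the cameras can see.

arm_command --pt "-1 0 0 0 0 0 0" --pt "-2 0 0 0 0 0 0" --pt "-3 0 0 0 0 0 0" --pt "-3 0 0 0 0 0 0" --pt "0 3 3 0 0 0 0" --pt "0 4 4 0 0 0 0" --pt "0 4 4 0 0 0 0" --pt "0 3 3 0 0 0 0" --pt "0 0 0 0 0 0 0" --pt "0 0 0 0 0 0 0"

```text
time: 4.9
position: [0.3906, 0.4093, 0.2382]
tool_rot: [-0.399, 0.583, 0.39, 0.59]
ft_force: [-0.3, -1.1, 0.1]
grip_width: 0.0004
```

Run:
```python
from h import *
a=np.load("scene1.npz")["p"]; p,d=optics.camera("scene"); t,dt=optics.camera("top"); W=world("top",dt)
for (u0,u1,v0,v1) in[(215,275,140,225),(345,410,150,225)]:
    z=W[v0:v1,u0:u1,2]; k=z[(z>.13)&(z<.19)]; print(len(k),np.percentile(k,[50,95,98]).round(4))
z=np.load("top1.npz")["W"]
for (u0,u1,v0,v1) in[(215,275,140,225),(345,410,150,225)]:
    y=z[v0:v1,u0:u1,2]; k=y[(y>.13)&(y<.19)]; print("before",len(k),np.percentile(k,[50,95,98]).round(4))
f=lambda x:cv2.resize(x[160:250,240:310],None,fx=5,fy=5,interpolation=cv2.INTER_CUBIC)
cv2.imwrite("pics/after.png",np.hstack([f(a),f(p)])); o=robot.get_obs(); print(o["time"],o["position"],o["ft_force"])
```

```text
528 [0.1637 0.1676 0.1682]
557 [0.1637 0.1675 0.1682]
before 533 [0.1637 0.1671 0.168 ]
before 561 [0.1637 0.1673 0.1683]
5.0 [0.39096747 0.40881439 0.2384053 ] [ 0.05601968 -0.14481494 -0.11489472]
```

View pics/after.png

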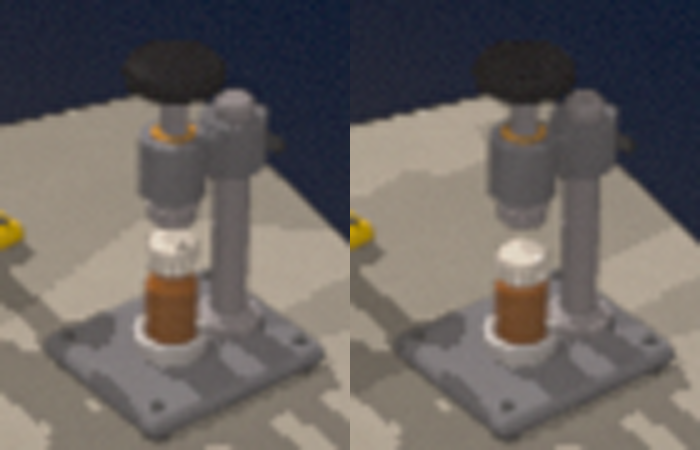

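The before/after pair shows the cap lower on the vial: its top moved from about row 232 to 240 in the crop, and the gap under the ram is wider. The knob is back up. Nothing touches the arm, which is 70 mm above the yellow press. Handing in.

```bash
python3 -c "
from rig import workorder
print(workorder.hand_in())"
```

```text
the job is handed in; nothing more can be done
None
```

I pressed the grey press holding the amber vial down to its stop with the shut fingertips, then let the plunger spring back and handed the job in at about 5 s. Hand-in gave no verdict, so these are my own last checks:

- **Stop reached:** the fingertips held at z = 0.148 m with 17–20 N on the wrist, and pushing further moved nothing.
- **Plungers up:** both knobs read the same height as before the press in the top camera (median 0.1637 m, within 1 mm).
- **Cap home:** the before and after pictures show the cap clearly lower on the vial, with a wider gap under the ram. I judged this by eye and did not measure its travel in millimetres.
- **Robot clear:** the wrist force was about 0 N, with the arm well above everything. I never touched the empty press or the yellow one.

The scene camera placed the knob 4–5 mm away from where the top camera did. I used the top camera's position, and contact came at the expected height.

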